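# Set the rod rest of the bead lathe to its orange stop

### The job

On the bead lathe, press down the blue brake pad in the middle of the carriage with a fingertip to free it, then, still pressing, push the carriage along the bed until it sits tight against the orange stop. Then let the pad spring up so that the brake grips, and move clear. Only touch and push: never force the carriage while its brake grips, and leave the other things on the bench where they are.

Things in the scene. Friction and masses are not known exactly. Their poses are not given: they have to be found in the camera images.
- bed: Black steel bed, fixed, 560 mm long, 60 mm wide. Origin at its middle on the bench surface; y runs along it (sliding direction), x across, z up. Flat top 30 mm above the bench. End blocks up to 96 mm high stand at y beyond +-205 mm; between them, 98 mm to the -x side of the centre line and 80 mm above the bench, runs a fixed 6 mm mandrel: keep off it.
- carriage (a joint): Position of the light grey carriage along the bed's y axis, m: 0 at the bed's middle, growing towards +y. The spring brake holds it unless the pad is pressed: unpressed it resists 30 to 50 N and must not be forced; pressed it slides with a drag of 1 to 2 N.
- carriage_mid (a point): Middle of the carriage's length, on the bed's centre line at bed-top height (30 mm above the bench); axes as the bed's. Carriage: 80 mm along y, 90 mm across, a forked arm out to -x under the mandrel. At its y ends two ribs, 14 mm thick, inner faces 52 mm apart, tops 62 mm above the bench, flank the blue pad; a fingertip on the pad may bear against a rib.
- brake_pad (a joint): How far the blue brake pad is pressed down, m: 0 up (brake grips), 0.007 fully down. A spring: it takes about 7 N before it starts down, 10 N fully down; past 1 mm or so the carriage is free. It springs back up by itself and the brake grips again.
- pad_top (a point): Centre of the top of the blue brake pad, 44 mm across the bed by 46 mm along it, white dot in its middle, in the middle of the carriage; 55 mm above the bench when up, 48 mm when fully down. Moves with the carriage.
- stop_orange: Orange stop block clamped on the bed: the marked stop. Fixed; 74 mm across, 25 mm long along the bed, top 62 mm above the bench (screw head 6 mm more). Origin at its middle on the bed top. It may be at either end of the carriage's run. With the carriage tight against it, its origin is 52.5 mm from carriage_mid along the bed.
- stop_plain: The same block in plain grey, at the other end of the run: not the wanted one.
- bead_jar: Bystander, loose: amber glass jar with a steel cap, 60 mm across, 75 mm tall. Origin under its middle.
- collar: Bystander, loose: brass collar lying flat, 48 mm across, 18 mm tall. Origin under its middle.
- spool: Bystander, loose: wooden spool, 40 mm across, 44 mm tall. Origin under its middle.
- tin: Bystander, loose: green tin, 66 mm across, 60 mm tall. Origin under its middle.
- lamp_torch: Bystander, loose: black pocket torch lying flat, about 130 mm long, 32 mm high. Origin under its middle.
- bead_dish: Bystander, loose: white open dish, 84 mm across, 30 mm tall. Origin under its middle.
- brush: Bystander, loose: hand brush lying flat, 160 mm long. Origin under its middle.

How it is judged:
By the outcome, as a careful person would: the job done as asked, in the order asked, and still so for the second after the job is handed in, with the robot touching nothing.
It also fails if it takes over 35 s, if anything falls off the work surface, if the arm or the gripper's body presses on something with over 40 N, if the wrist force passes 120 N, or if a joint passes its speed limit or range.

### The arm

A 6-joint arm with a two-finger parallel gripper is mounted at the origin on the work surface. World frame = base frame: x ahead of the robot, y to its left, z up, the work surface at z = 0. Lengths are in mm, angles in rad, forces in N, time in s.
With the tool pointing down it reaches from about 375 to 825 mm from the base axis. Payload 5.5 kg.
Tool frame: the origin (TCP) lies at the very end of the fingers, on their centre line; the grasp point (between the pads) lies 19 mm behind it; z points along the fingers, y is the line along which they close (so a half turn about z gives the same grasp; the last joint's range is limited). The gripper opens to 85 mm and grips with 20 to 120 N. Pads are 22 mm wide; open, the fingers measure 114 mm over their backs; the gripper's body (76 mm by 85 mm) begins 54 mm behind the grasp point. The pads swing forward as they close: fully open they stand 13 mm farther back than shut.
Start: joints at [1.345, 0.314, -0.047, 1.21, 0, 1.571], TCP at [134.329, 584.765, 231.299] pointing down, gripper open.
Joint ranges: [-2.67, 2.67], [-0.69, 1.73], [-1.03, 1.25], [-2.08, 2.16], [-1.42, 1.45], [-3.14, 3.14]. Speed limits (rad/s): [2.39, 2.39, 3.01, 3.14, 3.14, 3.14].

### API

Orientations are given as a unit quaternion [w, x, y, z].
In Python, from workcell import manip gives the robot as it stands. Calls block until the motion is done:
- manip.movep(position, orientation): joint-space move of the TCP to a pose.
- manip.servo_line(position, frame=None, v=150): straight line of the TCP; frame=None keeps the orientation; v is the mean speed in mm/s.
- manip.movej(angles): joint-space move.
- manip.release() and manip.close_gripper(grasp_force=None): open the fingers fully, or close them until they stop; grasp_force is the grip in N (None keeps the last).
- manip.wait(seconds).
- manip.inverse_kinematics(position, orientation): joint angles nearest the present ones, or None.
- manip.get_obs(): the state.
- manip.snapshot(name): name is "scene" or "top" or "wrist"; returns the picture (480x640x3 uint8, blue, green, red); there is no depth.
- manip.calibration(name): a dict with "intrinsics" (3x3 intrinsics, pixels), "D" ([k1, k2, p1, p2, k3] as OpenCV has them; the pictures are not rectified), "origin" and "attitude" of the camera in the world. Camera axes: x right, y down, z forward; pixel columns grow to the right and rows downward; lengths in mm; the calibration is good to about 2 mm. A picture is of the moment at which its call begins: read the wrist's pose just before it. calibration takes no time and is no camera call; for the wrist camera it gives the pose at the moment of the call.
A pose or a line that the arm cannot do raises manip.MotionError and nothing moves.
- manip.sign_off(): hands the job in, once; it reports no verdict.
The state is a dict: "t": time; "q": joint angles; "joint_vel": joint speeds; "joint_efforts": joint torques, N m; "tcp_pos": TCP position; "ee_rot": TCP orientation; "wrist_force": force on the tool from outside, world axes, zero at the start; "wrist_torque": the same for the moment, N m; "gripper_width": finger opening in mm.
Only numpy, scipy, OpenCV 4.12 (cv2) and the standard library are available. Lean on these libraries where they do the work, as an engineer would, in place of code of your own. Each camera call takes 0.05 s, during which the arm holds its last target. There are 200 camera calls.

## Working session

There is one attempt and no reset: what is moved stays moved. The work goes in short steps, each a Python script; the robot and the scene stay as the last script left them, time stands still between calls to the robot, and variables do not carry over. Pictures are saved under pics/ and viewed, on a budget of 10 in all, crops included, one or two more only if the job needs it, and the job is handed in when it is done.

```bash
ls; mkdir -p pics; python3 - <<'E'
from workcell import manip
import cv2,numpy as np
for n in("scene","top"):
    cv2.imwrite(f"pics/{n}0.png",manip.snapshot(n)); c=manip.calibration(n); print(n,c)
print(manip.get_obs())
E
```

```text
pics
scene {'intrinsics': array([[523.94421581,   0.        , 329.33204964],
       [  0.        , 523.94421581, 247.48788684],
       [  0.        ,   0.        ,   1.        ]]), 'D': array([-0.15291772,  0.        ,  0.        ,  0.        ,  0.        ]), 'origin': array([1240.32269599,  -44.49058334,  632.50854198]), 'attitude': array([-0.32012318,  0.67288277,  0.59740717, -0.29640276])}
top {'intrinsics': array([[504.29963606,   0.        , 318.01154676],
       [  0.        , 504.29963606, 233.69339591],
       [  0.        ,   0.        ,   1.        ]]), 'D': array([-0.02527101,  0.        ,  0.        ,  0.        ,  0.        ]), 'origin': array([447.39639767,  33.88417572, 917.25445221]), 'attitude': array([ 0.05347819, -0.69598439,  0.71474346, -0.04344659])}
{'t': 0.1, 'q': array([ 1.34500341e+00,  3.14134720e-01, -4.79709076e-02,  1.21020043e+00,
        1.01112743e-05,  1.57081356e+00]), 'joint_vel': array([ 0.0003492 , -0.00224347,  0.00253049,  0.00037741,  0.00100098,
        0.00072669]), 'joint_efforts': array([ 1.12760922e-04, -5.40767097e+01,  3.40540624e+01,  1.12157015e-02,
        4.84059615e-05,  1.32629161e-06]), 'tcp_pos': array([134.20885402, 584.26842355, 230.53670901]), 'ee_rot': array([-9.00576390e-05,  1.12665326e-01,  9.93632706e-01, -7.49490539e-04]), 'wrist_force': array([ 0.1922184 , -0.33815097,  0.24399296]), 'wrist_torque': array([-0.00272757,  0.00085147, -0.01121535]), 'gripper_width': 85.50521420327748}
```

View pics/top0.png

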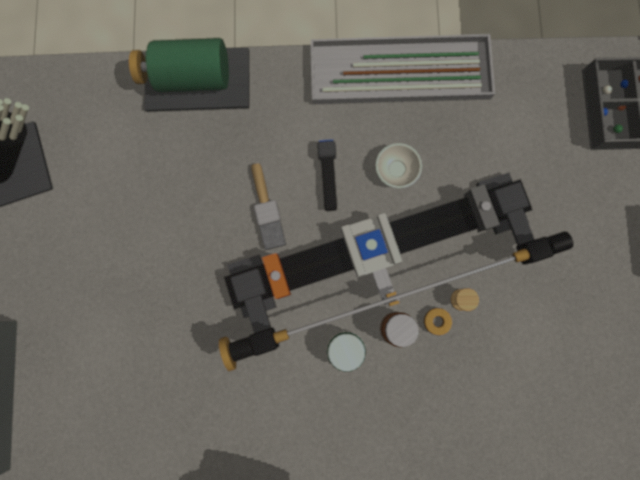

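View pics/scene0.png

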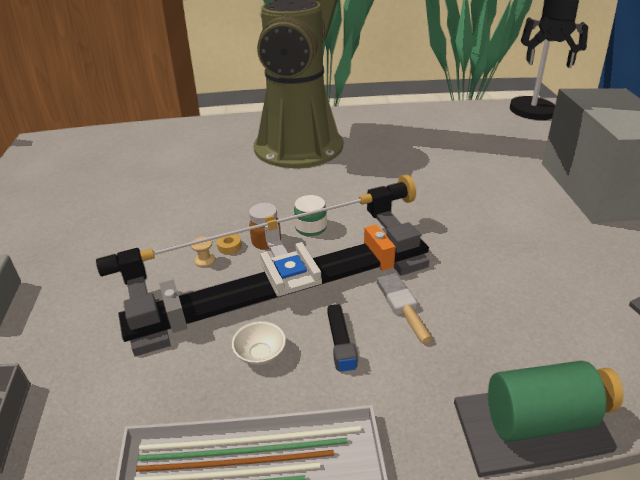

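The top view shows the blue pad at (372,244), the orange stop at (276,275) and the plain stop at (484,206). The mandrel runs on the robot side. The scene view agrees: pad (290,266), orange stop (379,246).

```bash
cat > h.py <<'E'
import cv2,numpy as np
from scipy.spatial.transform import Rotation as R
def ray(c,uv):
    n=cv2.undistortPoints(np.array([[uv]],float),c["intrinsics"],c["D"])[0,0]
    q=c["attitude"]; d=R.from_quat([*q[1:],q[0]]).apply([*n,1]); return c["origin"],d
def onz(c,uv,z):
    o,d=ray(c,uv); return o+d*(z-o[2])/d[2]
def blob(im,lo,hi,box=None):
    h=cv2.cvtColor(im,cv2.COLOR_BGR2HSV); m=cv2.inRange(h,np.array(lo),np.array(hi))
    if box: k=np.zeros_like(m);x0,y0,x1,y1=box;k[y0:y1,x0:x1]=255;m&=k
    cs,_=cv2.findContours(m,cv2.RETR_EXTERNAL,cv2.CHAIN_APPROX_NONE)
    c=max(cs,key=cv2.contourArea); return cv2.minAreaRect(c),cv2.contourArea(c)
BLUE=([105,120,60],[130,255,255]); OR=([3,170,100],[14,255,255])
E
python3 - <<'E'
from workcell import manip
from h import *
P={}
for n,bb,bo in(("top",(330,210,420,290),(255,245,300,305)),("scene",(260,240,330,290),(360,220,400,275))):
    im=cv2.imread(f"pics/{n}0.png");c=manip.calibration(n)
    for k,col,b,z in(("pad",BLUE,bb,55),("orange",OR,bo,62)):
        r,a=blob(im,*col,b); p=onz(c,r[0],z); P[n,k]=p
        print(n,k,r,a,p.round(1))
        if n=="top": print([onz(c,q,z)[:2].round(1) for q in cv2.boxPoints(r)])
ct=manip.calibration("top")
pl=onz(ct,(486,206),68);print("plain screw",pl, "orange screw",onz(ct,(276,276),68),"dot",onz(ct,(372,244),55))
E
```

```text
top pad ((371.1000061035156, 244.30001831054688), (24.03331184387207, 25.298221588134766), 71.56505584716797) 563.5 [545.7 -46.1  55. ]
[array([559.2, -19.5]), array([572. , -61.3]), array([532.2, -72.7]), array([519.5, -31.1])]
top orange ((275.6221618652344, 275.80352783203125), (42.35914611816406, 15.558453559875488), 72.47443389892578) 594.0 [495.6 118.2  62. ]
[array([526.6, 141.3]), array([533.9, 115.9]), array([464.9,  95.4]), array([457.7, 120.5])]
scene pad ((290.0318298339844, 266.1082763671875), (18.848711013793945, 29.006698608398438), 73.61045837402344) 448.5 [553.9 -45.2  55. ]
scene orange ((380.3526611328125, 245.6483154296875), (47.92185974121094, 23.78854751586914), 57.80426788330078) 725.0 [527.1 116.   62. ]
plain screw [ 604.59832253 -243.75827568   68.        ] orange screw [494.87660688 117.00292614  68.        ] dot [546.14203775 -47.70055881  55.        ]
```

Pad z and sizes are plausible. The bed's yaw is about 16.9° and the travel about 119 mm towards the robot's left. Next I'll close the fingers, move above the pad and check from close by.

```bash
python3 - <<'E'
from workcell import manip
from h import *
a=np.radians(53.45); q=[0,np.cos(a),np.sin(a),0]
manip.close_gripper(20)
manip.movep([546,-46.5,170],q)
c=manip.calibration("wrist"); o=manip.get_obs(); im=manip.snapshot("wrist"); cv2.imwrite("pics/w1.png",im)
np.save("w1.npy",c,allow_pickle=True)
print(o["t"],o["tcp_pos"],o["ee_rot"],o["wrist_force"],o["gripper_width"],c["origin"])
print([manip.inverse_kinematics(p,q) for p in ([546,-46.5,45],[508,77,45])])
for k,p in(("tcp0",o["tcp_pos"]),):
    pass
try:
    for k,col,z in(("pad",BLUE,55),("or",OR,62)):
        r,ar=blob(im,*col); print(k,r,ar,onz(c,r[0],z),[onz(c,x,z)[:2].round(1) for x in cv2.boxPoints(r)])
except Exception as e: print(e)
E
```

```text
3.5333 [546.14802648 -45.75651845 170.07669069] [6.07791121e-06 5.95027375e-01 8.03705422e-01 1.32333120e-04] [-0.22860594  0.00678414 -0.9475287 ] -0.17027324396624738 [525.16253802  21.36340686 312.45149208]
[array([-0.08495983,  0.3637503 , -0.43290346,  0.77414256,  0.        ,
        1.19087586]), array([ 0.15042974,  0.30863755, -0.51442897,  0.7477298 ,  0.        ,
        1.42626542])]
pad ((325.5, 235.0), (62.0, 61.0), 90.0) 3671.5 [546.14843205 -44.52802186  55.        ] [array([519.4, -29.4]), array([559.9, -17.1]), array([574.2, -60.4]), array([531.8, -73.3])]
or ((326.0, 4.0), (8.0, 108.0), 90.0) 96.0 [503.62655778  95.65572217  62.        ] [array([471.7,  88.5]), array([534.1, 107.6]), array([535.5, 103.3]), array([472.9,  84.1])]
```

View pics/w1.png

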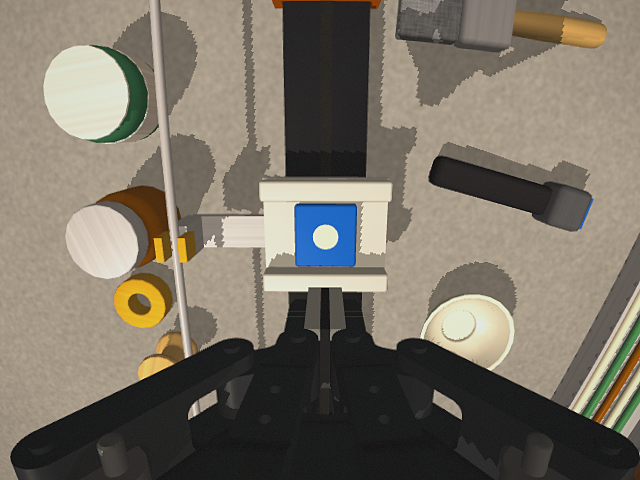

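The wrist view shows the pad centred at (325,235), square to the image, so the yaw is right. The fork end at (175,245) passes near the jar and the tin, so I'm checking that in the bed frame.

```bash
python3 - <<'E'
from workcell import manip
from h import *
cw=np.load("w1.npy",allow_pickle=True).item(); ct=manip.calibration("top")
u=np.array([-.291,.957]);x=np.array([.957,.291]);p0=np.array([546.1,-45.3])
def b(c,uv,z):
    d=onz(c,uv,z)[:2]-p0; return (d@x).round(1),(d@u).round(1)
print("jar",b(cw,(102,242),75),b(ct,(402,330),75)); print("tin",b(cw,(86,91),60),b(ct,(346,353),60))
print("dish",b(ct,(399,166),30));print("forktip",b(cw,(155,247),80),b(ct,(392,298),80),b(cw,(155,247),60))
print("orange screw",b(ct,(275.6,275.8),68)); print("orange near edge wrist row~7",b(cw,(326,7),62))
E
```

```text
jar (np.float64(-151.0), np.float64(1.2)) (np.float64(-152.2), np.float64(0.2))
tin (np.float64(-156.8), np.float64(99.9)) (np.float64(-159.8), np.float64(99.2))
dish (np.float64(119.9), np.float64(-98.4))
forktip (np.float64(-111.7), np.float64(-0.7)) (np.float64(-97.6), np.float64(-1.0)) (np.float64(-121.3), np.float64(-6.8))
orange screw (np.float64(-1.3), np.float64(170.8))
orange near edge wrist row~7 (np.float64(0.4), np.float64(145.5))
```

The fork clears the jar and tin by about 10 mm. Now pressing down 8 mm towards the leading rib.

```bash
cat >> h.py <<'E'
u=np.array([-.291,.957]);x=np.array([.957,.291]);p0=np.array([546.1,-45.3])
def W(s,z): return [*(p0+u*s),z]
def st(m):
    o=m.get_obs(); d=o["tcp_pos"][:2]-p0; f=o["wrist_force"]
    return dict(t=round(o["t"],2),s=round(d@u,1),c=round(d@x,1),z=round(o["tcp_pos"][2],1),fs=round(f[:2]@u,1),fc=round(f[:2]@x,1),fz=round(f[2],1))
E
python3 - <<'E'
from workcell import manip
from h import *
manip.servo_line(W(8,75)); print(st(manip))
for z in (60,56,54,52,50.5,49.5):
    manip.servo_line(W(8,z),v=30); s=st(manip); print(z,s)
    if s["fz"]>14 or abs(s["fs"])>5: break
cv2.imwrite("pics/w2.png",manip.snapshot("wrist"))
E
```

```text
{'t': 4.37, 's': np.float64(7.9), 'c': np.float64(0.6), 'z': np.float64(75.6), 'fs': np.float64(-0.9), 'fc': np.float64(-0.4), 'fz': np.float64(-0.8)}
60 {'t': 5.02, 's': np.float64(8.0), 'c': np.float64(-0.1), 'z': np.float64(59.9), 'fs': np.float64(0.4), 'fc': np.float64(0.3), 'fz': np.float64(0.1)}
56 {'t': 5.3, 's': np.float64(8.1), 'c': np.float64(-0.2), 'z': np.float64(55.8), 'fs': np.float64(0.6), 'fc': np.float64(-0.4), 'fz': np.float64(0.1)}
54 {'t': 5.55, 's': np.float64(7.9), 'c': np.float64(0.3), 'z': np.float64(54.3), 'fs': np.float64(-0.7), 'fc': np.float64(-0.9), 'fz': np.float64(2.4)}
52 {'t': 5.8, 's': np.float64(7.9), 'c': np.float64(0.3), 'z': np.float64(52.6), 'fs': np.float64(-0.1), 'fc': np.float64(-1.6), 'fz': np.float64(7.8)}
50.5 {'t': 6.05, 's': np.float64(7.9), 'c': np.float64(0.3), 'z': np.float64(51.2), 'fs': np.float64(1.1), 'fc': np.float64(-1.4), 'fz': np.float64(8.1)}
49.5 {'t': 6.3, 's': np.float64(7.9), 'c': np.float64(0.3), 'z': np.float64(50.2), 'fs': np.float64(-0.3), 'fc': np.float64(-2.2), 'fz': np.float64(8.5)}
```

View pics/w2.png

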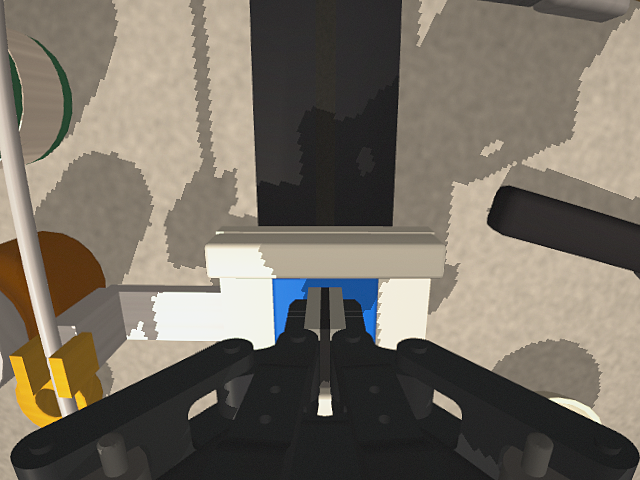

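The fingertip is on the pad, which is pressed about 4 mm at 8.5 N. I'll press slightly deeper, then push in monitored steps.

```bash
python3 - <<'E'
from workcell import manip
from h import *
manip.servo_line(W(8,48.5),v=30); print(st(manip))
s=8
for s in [14,20,35,60,85,105]+list(range(109,140,2)):
    manip.servo_line(W(s,48.5),v=50); r=st(manip); print(s,*[f"{k}={v}" for k,v in r.items()])
    if r["fs"]<-8 or r["fz"]<6.5 or r["fz"]>18: break
cv2.imwrite("pics/w3.png",manip.snapshot("wrist"))
E
```

```text
{'t': 6.6, 's': np.float64(7.9), 'c': np.float64(0.3), 'z': np.float64(49.3), 'fs': np.float64(1.2), 'fc': np.float64(-2.8), 'fz': np.float64(9.1)}
14 t=6.87 s=14.1 c=0.3 z=49.3 fs=0.9 fc=-1.1 fz=9.6
20 t=7.13 s=20.1 c=0.3 z=49.4 fs=1.2 fc=-2.3 fz=9.1
35 t=7.58 s=35.2 c=0.4 z=49.3 fs=1.2 fc=-1.6 fz=9.5
60 t=8.23 s=60.2 c=0.5 z=49.4 fs=1.1 fc=-1.8 fz=8.9
85 t=8.88 s=85.2 c=0.5 z=49.3 fs=0.3 fc=-1.3 fz=9.8
105 t=9.43 s=105.3 c=0.6 z=49.4 fs=0.8 fc=-1.6 fz=9.0
109 t=9.68 s=109.2 c=0.6 z=49.4 fs=0.3 fc=-2.1 fz=8.6
111 t=9.93 s=110.9 c=0.6 z=49.4 fs=1.0 fc=-1.8 fz=8.6
113 t=10.18 s=112.8 c=0.6 z=49.4 fs=-0.2 fc=-1.5 fz=9.0
115 t=10.43 s=114.8 c=0.6 z=49.4 fs=0.6 fc=-1.6 fz=9.2
117 t=10.68 s=116.9 c=0.6 z=49.4 fs=-0.2 fc=-2.7 fz=9.5
119 t=10.93 s=118.9 c=0.6 z=49.3 fs=-0.9 fc=-2.0 fz=8.9
121 t=11.18 s=120.9 c=0.6 z=49.4 fs=0.9 fc=-1.4 fz=9.0
123 t=11.43 s=122.9 c=0.6 z=49.4 fs=-0.2 fc=-1.9 fz=8.2
125 t=11.68 s=124.9 c=0.6 z=49.4 fs=-0.6 fc=-2.5 fz=9.1
127 t=11.93 s=126.9 c=0.6 z=49.4 fs=-0.5 fc=-1.1 fz=8.7
129 t=12.18 s=128.1 c=0.7 z=49.4 fs=-2.2 fc=-2.7 fz=9.0
131 t=12.43 s=129.3 c=0.8 z=49.5 fs=-4.5 fc=-2.3 fz=8.8
133 t=12.68 s=131.1 c=1.1 z=49.6 fs=-5.2 fc=-1.7 fz=8.3
135 t=12.93 s=133.0 c=1.3 z=49.7 fs=-5.0 fc=-0.7 fz=8.9
137 t=13.18 s=133.8 c=1.3 z=49.8 fs=-9.7 fc=-2.1 fz=8.3
```

View pics/w3.png

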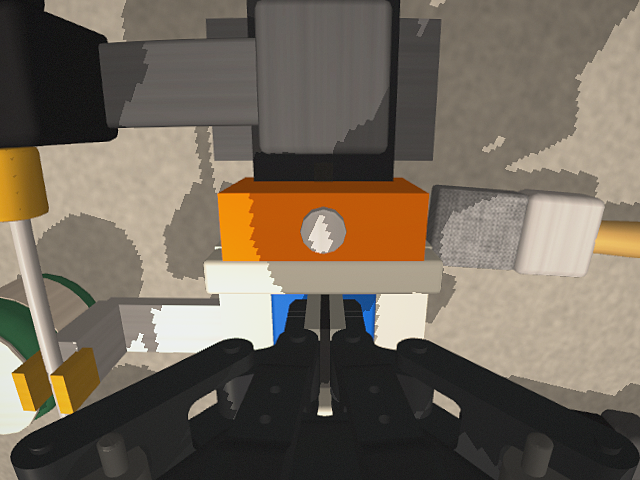

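It reached the stop at a travel of about 120 mm, where 119–120 was expected. The tip then slipped to the rib, and the force rose to 9.7 N. The picture shows the rib at (325,265) flush with the orange block at (325,225). Now I'll raise the tip with that light push held, back off from the rib and clear.

```bash
python3 - <<'E'
from workcell import manip
from h import *
manip.wait(.3); print(st(manip))
manip.servo_line(W(137,57.5),v=25); print(st(manip))
manip.servo_line(W(127,57.5),v=30); print(st(manip))
manip.servo_line(W(127,180),v=120); print(st(manip))
c=manip.calibration("wrist"); im=manip.snapshot("wrist")
cv2.imwrite("pics/w4.png",im)
r,a=blob(im,*BLUE); d=onz(c,r[0],55)[:2]-p0; print(r,a,d@u,d@x)
# away, back towards plain end
manip.servo_line(W(60,260),v=150); print(st(manip))
cv2.imwrite("pics/top2.png",manip.snapshot("top"))
E
```

```text
{'t': 13.53, 's': np.float64(133.8), 'c': np.float64(1.3), 'z': np.float64(49.7), 'fs': np.float64(-9.3), 'fc': np.float64(-1.1), 'fz': np.float64(7.9)}
{'t': 14.04, 's': np.float64(134.1), 'c': np.float64(0.2), 'z': np.float64(57.3), 'fs': np.float64(-9.0), 'fc': np.float64(0.3), 'fz': np.float64(-1.8)}
{'t': 14.53, 's': np.float64(127.1), 'c': np.float64(-0.1), 'z': np.float64(57.4), 'fs': np.float64(0.2), 'fc': np.float64(-0.3), 'fz': np.float64(0.2)}
{'t': 15.7, 's': np.float64(127.2), 'c': np.float64(-0.6), 'z': np.float64(179.2), 'fs': np.float64(-1.0), 'fc': np.float64(0.3), 'fz': np.float64(0.1)}
((326.4999694824219, 241.5), (58.99999237060547, 58.99999237060547), -0.0) 3383.0 120.91756184051904 0.3424245386220832
{'t': 16.59, 's': np.float64(60.4), 'c': np.float64(-0.5), 'z': np.float64(259.2), 'fs': np.float64(0.4), 'fc': np.float64(0.5), 'fz': np.float64(-0.1)}
```

View pics/w4.png

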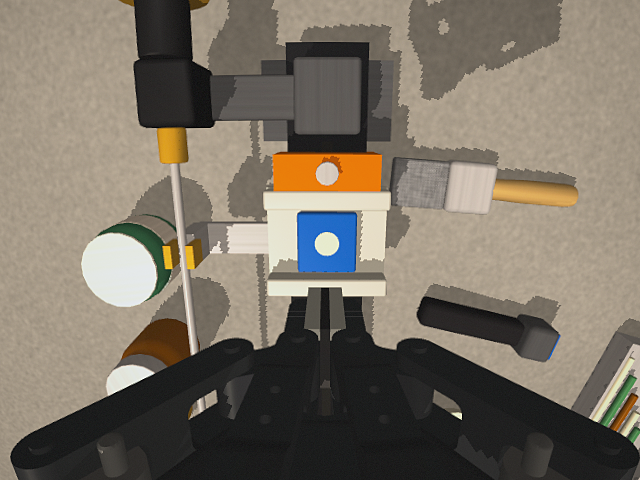

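View pics/top2.png

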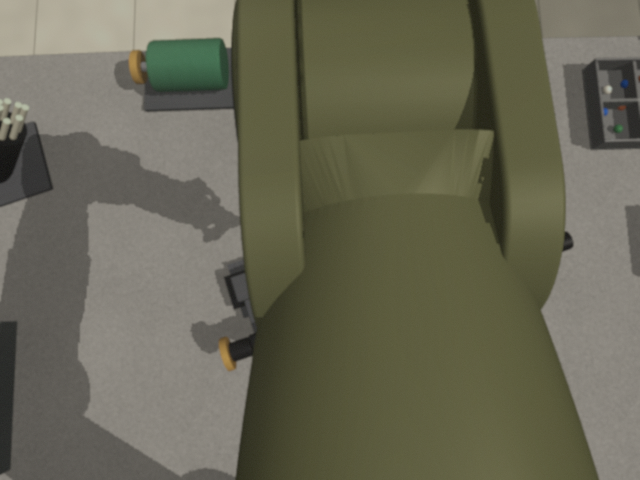

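The wrist view shows the carriage rib at (327,200) against the orange block at (327,173), and the pad is up at (327,243). The arm hides the bed in the top view. One numeric check of the spacing and the tin, then I'll hand in.

```bash
python3 - <<'E'
from workcell import manip
from h import *
c0=np.load("w1.npy",allow_pickle=True).item()
# w4 camera pose: same attitude, shifted by TCP displacement
c=dict(c0); d=np.array(W(127.2,179.2))-np.array([546.15,-45.76,170.08]); c["origin"]=c0["origin"]+d
f=lambda uv,z:((onz(c,uv,z)[:2]-p0)@u).round(1)
print("screw-pad",f((327,173),68)-f((327,243),55),"tin",f((121,270),60),((onz(c,(121,270),60)[:2]-p0)@x).round(1))
manip.wait(.3); print(st(manip)); manip.sign_off()
E
```

```text
screw-pad 52.5 tin 99.9 -154.7
{'t': 16.94, 's': np.float64(60.4), 'c': np.float64(-0.2), 'z': np.float64(259.6), 'fs': np.float64(0.1), 'fc': np.float64(0.2), 'fz': np.float64(0.2)}
the job is handed in; nothing more can be done
```

The carriage now sits tight against the orange stop with the brake gripping, and I handed the job in at about 17 s.

- **Press and push:** I pressed the pad down about 5–6 mm with the closed fingertips at about 9 N. Still pressing, I slid the carriage about 120 mm until it met the stop, with a final push of 9–10 N.
- **Release:** I raised the tip so the pad sprang up while still pushing lightly on the rib. Then I backed off and lifted clear.

**Last checks:**
- The distance from stop to carriage middle measured 52.5 mm, which is the value for a tight fit.
- The pad measured about 121 mm along from where it started, against about 120 mm of travel expected; the difference is within the calibration error.
- The wrist force read about zero before hand-in.
- The tin was within 2–5 mm of where it was first measured, which is about the measuring accuracy.

The final top view was blocked by the arm, so I did not re-measure the other loose items. The tip stayed above the pad and carriage while low.

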